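# Tip the crates, send the stamped one to dispatch

### The arm

A 6-joint arm with a two-finger parallel gripper is mounted at the origin on the work surface. World frame = base frame: x ahead of the robot, y to its left, z up, the work surface at z = 0. Lengths are in m, angles in rad, forces in N, time in s.
With the tool pointing down it reaches from about 0.25 to 0.85 m from the base axis. Payload 12.5 kg.
Tool frame: the origin (TCP) lies midway between the tips of the shut fingers; the grasp point (between the pads) lies 19 mm behind it; z points along the fingers, y is the line along which they close (so a half turn about z gives the same grasp; the last joint's range is limited). The gripper opens to 93 mm and grips with 3 to 60 N. Pads are 15 mm wide; open, the fingers measure 128 mm over their backs; the gripper's body (75 mm by 188 mm) begins 65 mm behind the grasp point.
Start: joints at [-1.371, 0.351, 1.652, -0, 1.139, -0.085], TCP at [0.155, -0.528, 0.219] pointing down, gripper open.
Joint ranges: [-2.75, 2.75], [-0.79, 2.1], [0.01, 2.65], [-1.57, 4.71], [0.07, 3.14], [-2.87, 2.87]. Speed limits (rad/s): [2.22, 2.22, 2.79, 3.14, 3.14, 3.14].

### API

Orientations are given as a 3x3 rotation matrix whose columns are the frame's x, y, z axes.
In Python, from cell import r gives the robot as it stands.
- The arm moves only by the tool move_arm, never from a script. Its argument "steps" is a list of rows, each an object with "grip": the opening, from -1 (shut) to 1 (fully open); "delta_pos": the shift along the tool's x, y, z in mm, a list of three; "angular": the turn, a rotation vector about the tool's x, y, z in rad, a list of three. A call has 1 to 12 rows; each row is the pose to reach, as a shift and turn from the pose commanded when the call began, along the tool's axes at that moment; what a row does not reach only later rows make up. A row lasts 1/10 s, in which the tool goes at most 50 mm and 8.59 degrees, less where a joint would pass 70% of its speed; a pose out of reach is approached as far as the arm can. A call with a gripper value outside its range is refused whole. The fingers move at their own pace and stop on an object; "force" is the grip in N (left out, the last holds). Time passes only in rows, so rows that repeat a pose let the fingers close. It gives the time, the measured TCP pose, the force, the opening and the grip force at its end, in the units of the state.
- r.read_state(): the state, without advancing time (a new reading comes with each control period).
- r.camera(name): name is "scene" or "top"; returns the picture (384x512x3 uint8, red, green, blue); there is no depth.
- r.calibration(name): a dict with "intrinsics" (3x3 intrinsics, pixels), "k1" (the pictures are not rectified: a ray, as slopes to the right and down, at radius r is drawn at 1 + k1 r^2 times it, then the intrinsics apply), "T" (4x4, takes a point from camera to world coordinates). Camera axes: x right, y up, looking along -z (the intrinsics and any distortion apply to the point x, -y, -z); pixel columns grow to the right and rows downward; lengths in m; the calibration is good to about 2 mm. A picture is of the moment at which its call begins. calibration takes no time and is no camera call.
- r.finish_job(): hands the job in; it is judged then, once.
The state is a dict: "clock": time; "joints": joint angles; "dq": joint speeds; "joint_efforts": joint torques, N m; "position": TCP position; "orientation": TCP orientation; "contact_force": force on the tool from outside, world axes, zero at the start; "ft_torque": the same for the moment, N m; "gripper_width": finger opening in m; "grip_force": force on a finger pad.
Only numpy, scipy, OpenCV 4.12 (cv2) and the standard library are available. Lean on these libraries where they do the work, as an engineer would, in place of code of your own. Each camera call takes 0.05 s, during which the arm holds its last target. There are 200 camera calls.

### The job

Tip both crates over towards the robot, onto their sides, so that you can see underneath, then push the one that is stamped on its underside along the bench, still lying on its side, until the white dispatch line runs under its middle. Leave the other crate lying on its side, well clear of the line. Only push with the fingers: never lift or carry a crate, and do not disturb the other things on the bench.

Things in the scene. Friction and masses are not known exactly. Their poses are not given: they have to be found in the camera images.
- crate_a: lidded plywood crate, closed box 80 (its x) x 120 (its y) x 140 mm tall (z), 0.35 to 0.65 kg, upright at the start. Origin: centre of its underside; x points away from the robot, within 12 degrees. Pushed along x within 25 mm of its top it tips over its bottom edge; lower down it may slide instead. Past 30 degrees it falls over by itself. The one stamped underneath; stands left or right.
- crate_b: lidded plywood crate, closed box 80 (its x) x 120 (its y) x 140 mm tall (z), 0.35 to 0.65 kg, upright at the start. Origin: centre of its underside; x points away from the robot, within 12 degrees. Pushed along x within 25 mm of its top it tips over its bottom edge; lower down it may slide instead. Past 30 degrees it falls over by itself. The one without a stamp, else identical.
- crate_a_mid (a point): centre of the stamped crate's volume (70 mm above its underside, along its z)
- crate_b_mid (a point): centre of the unstamped crate's volume
- stamp (a point): centre of the stamp: a black ink ring 64 mm across with a bar in it, on the underside of one crate; hidden until the crate lies on its side, and seen from beyond the table when the crate has been tipped towards the robot
- line: the dispatch line: a straight white painted strip, 340 mm long, 30 mm wide, flat on the bench between the two crates, running away from the robot. Origin at its centre, x along the strip, y across it
- tub: bystander, to be left alone: yellow plastic tub, 84 mm across, 75 mm tall. Origin at the centre of its underside
- offcut: bystander, to be left alone: offcut of 40 mm square steel tube, 100 mm long (along its x), 40 mm tall. Origin at the centre of its underside
- hammer: bystander, to be left alone: hammer, about 300 mm long
- spray: bystander, to be left alone: paint spray can, 56 mm across, 150 mm tall, standing. Origin at the centre of its underside
- angle: bystander, to be left alone: steel angle, 160 mm long, 40 mm legs. Origin at the centre of its underside
- flange: bystander, to be left alone: steel ring flange, 90 mm across, 14 mm thick, lying flat. Origin at the centre of its underside
- wrench: bystander, to be left alone: wrench lying flat
Mind the look-alikes: they are no part of the job. What is shaped like the crate_a but green or grey is not meant.

How it is judged:
On the way:
1. both crates lie on their sides, tipped towards the robot (lids facing it, undersides away), neither yet at the dispatch line (angle between crate_a's own z axis and vertical between 1.47 and 1.67 rad and linear speed of each of crate_a, crate_b below 0.02 m/s and angle between crate_b's own z axis and vertical between 1.47 and 1.67 rad and (y of crate_a_mid in the frame of line above 0.06 m or y of crate_a_mid in the frame of line below -0.06 m) and (y of crate_b_mid in the frame of line above 0.06 m or y of crate_b_mid in the frame of line below -0.06 m) and angle between the z axis of each of crate_a, crate_b and the x axis of line, either way round below 0.7 rad and world x of each of crate_a_mid, crate_b_mid below 0.6 m), for 0.2 s.
At the end, for the whole second after the job is handed in: Both crates lie at rest on their sides; the middle of the stamped crate is over the line (within 25 mm to either side of it, and between the line's two ends); the middle of the other crate is more than 80 mm from the line (angle between crate_a's own z axis and vertical between 1.47 and 1.67 rad and linear speed of each of crate_a, crate_b below 0.02 m/s and angle between crate_b's own z axis and vertical between 1.47 and 1.67 rad and not (y of crate_a_mid in the frame of line above 0.025 m or y of crate_a_mid in the frame of line below -0.025 m) and x of crate_a_mid in the frame of line between -0.17 and 0.17 m and (y of crate_b_mid in the frame of line above 0.08 m or y of crate_b_mid in the frame of line below -0.08 m)); the robot touches nothing.
It fails at once if a crate is lifted or carried (its underside's centre more than 75 mm above the bench; tipping raises it 60 mm at most) (height (world z) of any of crate_a, crate_b above 0.075 m).
It fails at once if another thing on the bench is shifted by more than 25 mm (distance of any of tub, offcut, hammer, spray, angle, flange, wrench from where it was at the start of the episode above 0.025 m).
It also fails if it takes over 61 s, if anything falls off the work surface, if the arm or the gripper's body presses on something with over 40 N, if the wrist force passes 120 N, or if a joint passes its speed limit or range.

## Working session

There is one attempt and no reset: what is moved stays moved. The work goes in short steps, Python scripts to look and compute and a tool call to move; the robot and the scene stay as the last step left them, time stands still between calls to the robot, and variables do not carry over. Pictures are saved under pics/ and viewed, at most 10 in all, crops included, and the job is handed in when it is done.

Besides the shell and the picture viewer there is one more tool, called after ">>>" as name(argument=value, ...), one argument or row to a line, values as JSON. move_arm: Moves the arm, as the interface text tells. Its arguments: {"type":"object","properties":{"steps":{"type":"array","items":{"type":"object","properties":{"grip":{"type":"number"},"delta_pos":{"type":"array","items":{"type":"number"}},"angular":{"type":"array","items":{"type":"number"}}}}},"force":{"type":"number"}},"required":["steps"]}

```bash
mkdir -p pics
python3 - <<'E'
from cell import r
import cv2,numpy as np
np.set_printoptions(precision=4,suppress=True)
for n in("scene","top"):
    cv2.imwrite(f"pics/{n}0.png",r.camera(n)[:,:,::-1]); print(n,r.calibration(n))
s=r.read_state();print(s)
E
```

```text
scene {'intrinsics': array([[393.3311,   0.    , 254.3971],
       [  0.    , 393.3311, 193.005 ],
       [  0.    ,   0.    ,   1.    ]]), 'k1': 0.013903731854969681, 'T': array([[-0.2248, -0.6605,  0.7163,  1.4962],
       [ 0.9743, -0.143 ,  0.1739,  0.2394],
       [-0.0124,  0.737 ,  0.6757,  0.9767],
       [ 0.    ,  0.    ,  0.    ,  1.    ]])}
top {'intrinsics': array([[487.8951,   0.    , 260.1335],
       [  0.    , 487.8951, 192.4253],
       [  0.    ,   0.    ,   1.    ]]), 'k1': -0.11746994178063368, 'T': array([[-0.0215,  0.9926, -0.1199,  0.335 ],
       [-0.9996, -0.0238, -0.0174, -0.0006],
       [-0.0201,  0.1195,  0.9926,  1.4964],
       [ 0.    ,  0.    ,  0.    ,  1.    ]])}
{'clock': 0.1, 'joints': array([-1.3706,  0.3512,  1.6523,  0.    ,  1.1391, -0.0846]), 'dq': array([-0.0007, -0.0008, -0.0013, -0.0003,  0.0008, -0.0008]), 'joint_efforts': array([  0.0007, -49.8029, -28.5705,   0.07  ,   0.0239,  -0.    ]), 'position': array([ 0.1545, -0.5276,  0.2182]), 'orientation': array([[ 0.9597,  0.2809, -0.0002],
       [ 0.2809, -0.9597,  0.001 ],
       [ 0.0001, -0.001 , -1.    ]]), 'contact_force': array([ 0.3771, -0.7837, -0.1927]), 'ft_torque': array([-0.0412,  0.0208,  0.0317]), 'grip_force': 0.0, 'gripper_width': 0.09309442545971763}
```

View pics/scene0.png

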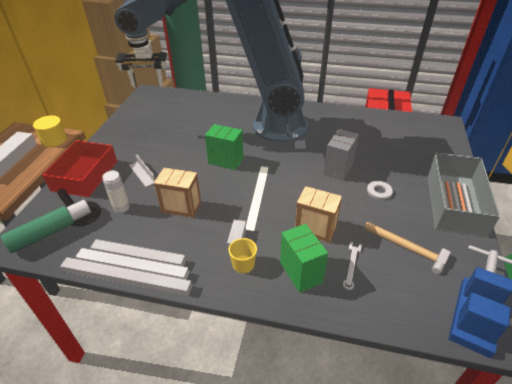

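View pics/top0.png

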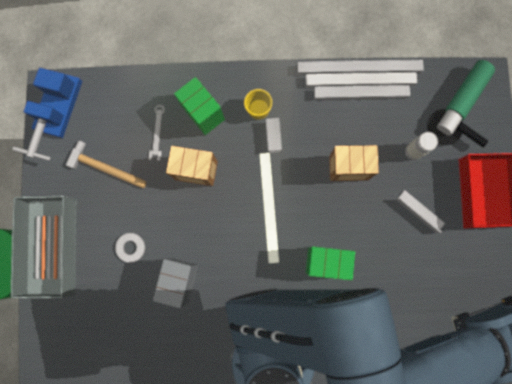

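The scene picture shows two plywood crates, at about (178,192) and (318,213). The look-alikes are green at (225,147) and (303,257) and grey at (341,155). In the top view the plywood crates are at (190,165), left, and (354,162), right. The line runs from (265,153) to (273,263). I'll confirm with an enlarged crop.

```bash
cat > h.py <<'E'
from cell import r
import cv2,numpy as np
np.set_printoptions(precision=4,suppress=True)
def ray(n,px):
    c=r.calibration(n);K=c["intrinsics"];T=c["T"]
    d=(np.array(px,float)-K[:2,2])/K[0,0]; u=d.copy()
    for _ in range(20): u=d/(1+c["k1"]*(u@u))
    return T[:3,3],T[:3,:3]@np.array([u[0],-u[1],-1])
def at(n,px,z):
    o,d=ray(n,px); return o+d*(z-o[2])/d[2]
def proj(n,P):
    c=r.calibration(n);K=c["intrinsics"];T=c["T"]
    p=(np.asarray(P,float)-T[:3,3])@T[:3,:3]; u=np.stack([p[:,0]/-p[:,2],-p[:,1]/-p[:,2]],1)
    u=u*(1+c["k1"]*(u**2).sum(1,keepdims=True)); return u*K[0,0]+K[:2,2]
E
python3 - <<'E'
from h import *
t=cv2.imread("pics/top0.png")
a=cv2.resize(t[130:280,150:400],None,fx=3.2,fy=3.2,interpolation=cv2.INTER_CUBIC)
cv2.imwrite("pics/crop1.png",a)
E
```

```text
(no output)
```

View pics/crop1.png

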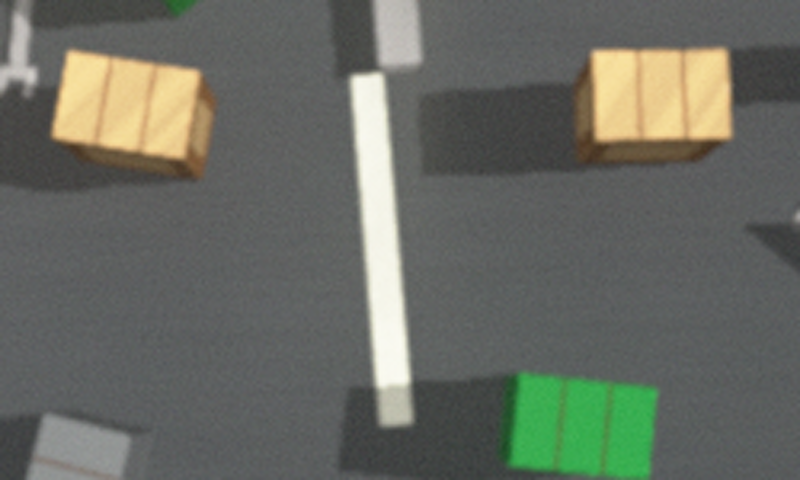

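The crop confirms plywood crates at crop (128,105) and (660,95). The green box at (580,425) and the grey one at (80,450) aren't meant. Next I'll measure.

Run:
```python
from h import *
f=lambda x,y,z:at("top",(150+(x+.5)/3.2-.5,130+(y+.5)/3.2-.5),z)
for n,z,c in [("L",.14,[(68,51),(202,70),(189,156),(53,137)]),("R",.14,[(592,50),(728,48),(732,138),(592,141)]),("Green",.14,[(518,374),(657,387),(650,477),(508,466)]),("line",0,[(352,74),(383,74),(412,424),(380,426)])]:
    P=np.array([f(x,y,z)[:2] for x,y in c]); print(n,P.mean(0),"\n",P,"\nedges",np.linalg.norm(P-np.roll(P,-1,0),axis=1),"dir01",np.degrees(np.arctan2(*(P[1]-P[0])[::-1])),"dir32",np.degrees(np.arctan2(*(P[2]-P[3])[::-1])))
for n,p,z in [("offcut near",(274,152),.04),("tub",(258,103),.075),("spray",(425,144),.15),("angle near",(441,230),.04),("angle far",(403,193),.04),("wrench near",(155,157),.01),("hammer end",(143,185),.03),("hammerhead",(75,155),.03),("flange",(130,247),.014)]: print(n,at("top",p,z))
```

```text
L [0.5908 0.2216] 
 [[0.6398 0.2753]
 [0.6191 0.1551]
 [0.5422 0.1673]
 [0.5623 0.2885]] 
edges [0.122  0.0779 0.1229 0.0786] dir01 -99.79064649324815 dir32 -99.43740592238004
R [ 0.5874 -0.2507] 
 [[ 0.6284 -0.1911]
 [ 0.6277 -0.3125]
 [ 0.5467 -0.3117]
 [ 0.5468 -0.1876]] 
edges [0.1214 0.081  0.124  0.0817] dir01 -90.36573060013681 dir32 -90.07704637760041
Green [ 0.2987 -0.1708] 
 [[ 0.3448 -0.1157]
 [ 0.3305 -0.2358]
 [ 0.2535 -0.2268]
 [ 0.2661 -0.1047]] 
edges [0.1209 0.0775 0.1227 0.0794] dir01 -96.79195993829119 dir32 -95.91025096870284
line [ 0.4701 -0.0004] 
 [[ 0.6405  0.0244]
 [ 0.6397 -0.0058]
 [ 0.3008 -0.0254]
 [ 0.2996  0.0051]] 
edges [0.0302 0.3395 0.0305 0.3415] dir01 -91.45982031994043 dir32 -87.70242564534243
offcut near [ 0.6336 -0.0199  0.04  ]
tub [0.7783 0.0249 0.075 ]
spray [ 0.6248 -0.4477  0.15  ]
angle near [ 0.384  -0.5169  0.04  ]
angle far [ 0.4989 -0.4065  0.04  ]
wrench near [0.6341 0.352  0.01  ]
hammer end [0.5437 0.3841 0.03  ]
hammerhead [0.6444 0.6035 0.03  ]
flange [0.3551 0.4281 0.014 ]
```

```bash
cat >> h.py <<'E'
from scipy.spatial.transform import Rotation as Ro
def go(*tg):
    """tg: (x,y,z[,yaw deg]) world targets -> tool deltas mm and turn"""
    s=r.read_state();R=s["orientation"];p=s["position"]
    for t in tg:
        a=np.radians(t[3]); Rt=np.array([[np.cos(a),np.sin(a),0],[np.sin(a),-np.cos(a),0],[0,0,-1]])
        print(t,np.round(R.T@(np.array(t[:3])-p)*1000,1),np.round(Ro.from_matrix(R.T@Rt).as_rotvec(),3))
E
python3 - <<'E'
from h import *
go((.665,-.25,.22,0))
for p in [(197,130),(218,117),(178,96),(212,132)]: print(at("top",p,.14))
for p in [(203,135),(212,132)]: print(at("top",p,.0))
E
```

```text
(0.665, -0.25, 0.22, 0) [ 567.9 -123.    -1.7] [-0.001  0.     0.285]
[0.6832 0.2    0.14  ]
[0.7197 0.1394 0.14  ]
[0.7865 0.2555 0.14  ]
[0.676  0.1569 0.14  ]
[0.7024 0.2018 0.    ]
[0.7112 0.1732 0.    ]
```

>>> move_arm(
  steps=[
    {"grip": 0,"delta_pos": [47,-10,0],"angular": [0,0,0.03]},
    {"grip": 0,"delta_pos": [94,-20,0],"angular": [0,0,0.06]},
    {"grip": 0,"delta_pos": [142,-31,0],"angular": [0,0,0.09]},
    {"grip": 0,"delta_pos": [190,-41,0],"angular": [0,0,0.12]},
    {"grip": 0,"delta_pos": [237,-51,0],"angular": [0,0,0.15]},
    {"grip": 0,"delta_pos": [284,-61,0],"angular": [0,0,0.18]},
    {"grip": 0,"delta_pos": [332,-72,0],"angular": [0,0,0.21]},
    {"grip": 0,"delta_pos": [379,-82,0],"angular": [0,0,0.24]},
    {"grip": 0,"delta_pos": [426,-92,0],"angular": [0,0,0.26]},
    {"grip": 0,"delta_pos": [474,-103,0],"angular": [0,0,0.285]},
    {"grip": 0,"delta_pos": [521,-113,0],"angular": [0,0,0.285]},
    {"grip": 0,"delta_pos": [568,-123,0],"angular": [0,0,0.285]},
  ],
)

```text
clock: 1.3
position: [0.6666, -0.2488, 0.2182]
orientation: [[1.0, -0.0, -0.001], [-0.0, -1.0, 0.0], [-0.001, -0.0, -1.0]]
contact_force: [0.3, -1.3, -0.1]
gripper_width: 0.0465
grip_force: 0.0
```

```bash
python3 -c "
from h import *
s=r.read_state();print(s['clock'],s['position'],s['joints'],s['gripper_width'])
go((.668,-.25,.22,0),(.668,-.25,.122,0),(.555,-.25,.122,0))"
```

```text
1.3 [ 0.6666 -0.2488  0.2182] [-0.4226  0.6545  1.1706 -0.      1.3172  1.1483] 0.046453975119621155
(0.668, -0.25, 0.22, 0) [ 1.4  1.2 -1.8] [-0.     0.001 -0.   ]
(0.668, -0.25, 0.122, 0) [ 1.5  1.2 96.2] [-0.     0.001 -0.   ]
(0.555, -0.25, 0.122, 0) [-111.5    1.2   96.3] [-0.     0.001 -0.   ]
```

>>> move_arm(
  steps=[
    {"grip": 0,"delta_pos": [1,1,45],"angular": [0,0,0]},
    {"grip": 0,"delta_pos": [1,1,90],"angular": [0,0,0]},
    {"grip": 0,"delta_pos": [0,1,96],"angular": [0,0,0]},
    {"grip": 0,"delta_pos": [-15,1,96],"angular": [0,0,0]},
    {"grip": 0,"delta_pos": [-27,1,96],"angular": [0,0,0]},
    {"grip": 0,"delta_pos": [-36,1,96],"angular": [0,0,0]},
    {"grip": 0,"delta_pos": [-45,1,96],"angular": [0,0,0]},
    {"grip": 0,"delta_pos": [-54,1,96],"angular": [0,0,0]},
    {"grip": 0,"delta_pos": [-63,1,96],"angular": [0,0,0]},
  ],
)

```text
clock: 2.2
position: [0.6016, -0.2513, 0.1232]
orientation: [[1.0, -0.0, 0.001], [-0.0, -1.0, -0.0], [0.001, 0.0, -1.0]]
contact_force: [1.6, -0.2, 2.8]
gripper_width: 0.0468
grip_force: 1.2
```

```bash
python3 -c "
from h import *
cv2.imwrite('pics/s1.png',cv2.resize(np.hstack([r.camera('scene')[120:300,80:340],r.camera('top')[120:300,250:510]]),None,fx=1.5,fy=1.5)[:,:,::-1])"
```

```text
(no output)
```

View pics/s1.png

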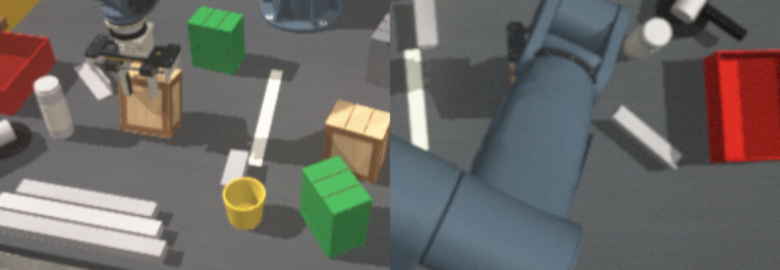

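The scene half shows the fingers at the back of the right-hand (−y) crate's top, about (150,80), with the crate leaning towards the robot. I'll keep pushing.

>>> move_arm(
  steps=[
    {"grip": 0,"delta_pos": [-9,0,0],"angular": [0,0,0]},
    {"grip": 0,"delta_pos": [-18,0,0],"angular": [0,0,0]},
    {"grip": 0,"delta_pos": [-27,0,0],"angular": [0,0,0]},
    {"grip": 0,"delta_pos": [-36,0,0],"angular": [0,0,0]},
    {"grip": 0,"delta_pos": [-42,0,0],"angular": [0,0,0]},
    {"grip": 0,"delta_pos": [-42,0,0],"angular": [0,0,0]},
    {"grip": 0,"delta_pos": [-42,0,-40],"angular": [0,0,0]},
    {"grip": 0,"delta_pos": [-42,0,-90],"angular": [0,0,0]},
  ],
)

```text
clock: 3.1
position: [0.5592, -0.2507, 0.2119]
orientation: [[1.0, -0.0, -0.004], [-0.0, -1.0, 0.002], [-0.004, -0.002, -1.0]]
contact_force: [0.6, -0.5, 0.6]
gripper_width: 0.0464
grip_force: 0.0
```

```bash
python3 -c "
from h import *
s=r.read_state();print(s['clock'],s['position'],s['contact_force'])
cv2.imwrite('pics/s2.png',cv2.resize(r.camera('scene')[120:300,80:400],None,fx=2,fy=2)[:,:,::-1])
go((.62,0.05,.22,0),(.68,.22,.22,-9))"
```

```text
3.1 [ 0.5592 -0.2507  0.2119] [ 0.5591 -0.4809  0.6087]
(0.62, 0.05, 0.22, 0) [  57.4 -302.4    1.3] [ 0.004 -0.008 -0.   ]
(0.68, 0.22, 0.22, -9) [ 117.4 -472.4    1.1] [ 0.004 -0.009  0.157]
```

View pics/s2.png

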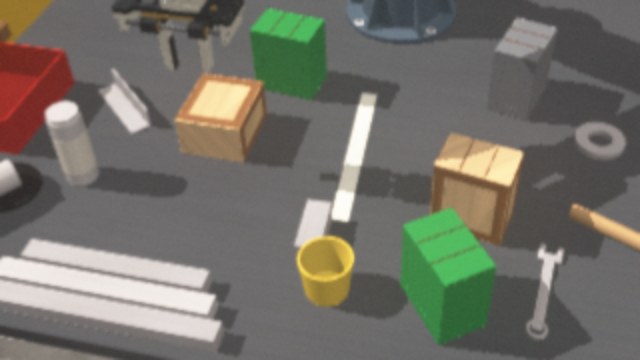

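The scene crop shows the right-hand crate lying on its side with its underside at (210,138) facing us and no stamp on it, so it is crate_b. The left-hand crate, at (475,185), must be the stamped one.

>>> move_arm(
  steps=[
    {"grip": -0.4,"delta_pos": [8,-43,-6],"angular": [0,0,0.01]},
    {"grip": -0.4,"delta_pos": [16,-86,-8],"angular": [0,0,0.02]},
    {"grip": -0.4,"delta_pos": [25,-129,-8],"angular": [0,0,0.04]},
    {"grip": -0.4,"delta_pos": [33,-171,-8],"angular": [0,0,0.06]},
    {"grip": -0.4,"delta_pos": [41,-214,-8],"angular": [0,0,0.08]},
    {"grip": -0.4,"delta_pos": [50,-257,-8],"angular": [0,0,0.1]},
    {"grip": -0.4,"delta_pos": [58,-300,-8],"angular": [0,0,0.12]},
    {"grip": -0.4,"delta_pos": [67,-343,-8],"angular": [0,0,0.14]},
    {"grip": -0.4,"delta_pos": [75,-386,-8],"angular": [0,0,0.16]},
    {"grip": -0.4,"delta_pos": [83,-428,-8],"angular": [0,0,0.168]},
    {"grip": -0.4,"delta_pos": [92,-468,-8],"angular": [0,0,0.168]},
    {"grip": -0.4,"delta_pos": [92,-468,-8],"angular": [0,0,0.168]},
  ],
)

```text
clock: 4.35
position: [0.6523, 0.2215, 0.22]
orientation: [[0.987, -0.163, 0.0], [-0.163, -0.987, 0.001], [0.0, -0.001, -1.0]]
contact_force: [1.1, -1.2, -0.0]
gripper_width: 0.0282
grip_force: 0.0
```

```bash
python3 -c "
from h import *
s=r.read_state();print(s['clock'],s['position'],s['contact_force'],s['gripper_width'])
go((.653,.218,.122,-9.6),(.653-.1*.986,.218+.1*.167,.122,-9.6))"
```

```text
4.35 [0.6523 0.2215 0.22  ] [ 1.0637 -1.1589 -0.0418] 0.028189396030776057
(0.653, 0.218, 0.122, -9.6) [ 1.3  3.4 98. ] [-0.001 -0.     0.004]
(0.5544, 0.2347, 0.122, -9.6) [-98.7   3.   98. ] [-0.001 -0.     0.004]
```

>>> move_arm(
  steps=[
    {"grip": -0.4,"delta_pos": [1,2,45],"angular": [0,0,0]},
    {"grip": -0.4,"delta_pos": [1,2,90],"angular": [0,0,0]},
    {"grip": -0.4,"delta_pos": [0,2,97],"angular": [0,0,0]},
    {"grip": -0.4,"delta_pos": [-11,2,97],"angular": [0,0,0]},
    {"grip": -0.4,"delta_pos": [-20,2,97],"angular": [0,0,0]},
    {"grip": -0.4,"delta_pos": [-29,2,97],"angular": [0,0,0]},
    {"grip": -0.4,"delta_pos": [-38,2,97],"angular": [0,0,0]},
    {"grip": -0.4,"delta_pos": [-47,2,97],"angular": [0,0,0]},
    {"grip": -0.4,"delta_pos": [-56,2,97],"angular": [0,0,0]},
    {"grip": -0.4,"delta_pos": [-65,2,97],"angular": [0,0,0]},
    {"grip": -0.4,"delta_pos": [-74,2,97],"angular": [0,0,0]},
    {"grip": -0.4,"delta_pos": [-83,2,97],"angular": [0,0,0]},
  ],
)

```text
clock: 5.55
position: [0.5688, 0.2288, 0.1232]
orientation: [[0.986, -0.167, -0.001], [-0.167, -0.986, -0.0], [-0.001, 0.001, -1.0]]
contact_force: [-0.6, 0.6, 0.1]
gripper_width: 0.0279
grip_force: 0.0
```

>>> move_arm(
  steps=[
    {"grip": -0.4,"delta_pos": [-8,0,0],"angular": [0,0,0]},
    {"grip": -0.4,"delta_pos": [-15,0,0],"angular": [0,0,0]},
    {"grip": -0.4,"delta_pos": [-15,0,0],"angular": [0,0,0]},
    {"grip": -0.4,"delta_pos": [-10,0,-50],"angular": [0,0,0]},
    {"grip": -0.4,"delta_pos": [0,0,-100],"angular": [0,0,0]},
    {"grip": -0.4,"delta_pos": [40,0,-105],"angular": [0,0,0]},
    {"grip": 0.4,"delta_pos": [80,0,-105],"angular": [0,0,0]},
    {"grip": 0.4,"delta_pos": [80,0,-105],"angular": [0,0,0]},
  ],
)

```text
clock: 6.35
position: [0.6521, 0.2139, 0.228]
orientation: [[0.986, -0.169, 0.001], [-0.169, -0.986, -0.0], [0.001, -0.0, -1.0]]
contact_force: [-0.8, 0.6, -1.4]
gripper_width: 0.0394
grip_force: 0.0
```

```bash
python3 -c "
from h import *
s=r.read_state();print(s['clock'],s['position'],s['contact_force'])
a=r.camera('scene')[100:310,70:420]; b=r.camera('top')[130:280,150:400]
cv2.imwrite('pics/top3.png',b[:,:,::-1]);cv2.imwrite('pics/scene3.png',a[:,:,::-1])
f=lambda i:cv2.resize(i,(800,int(i.shape[0]*800/i.shape[1])))
i=np.vstack([f(a),f(b)]);i=cv2.resize(i,None,fx=.62,fy=.62)
print(i.shape)
cv2.imwrite('pics/s3.png',i[:,:,::-1])"
```

```text
6.35 [0.6521 0.2139 0.228 ] [-0.7596  0.5527 -1.4104]
(595, 496, 3)
```

View pics/s3.png

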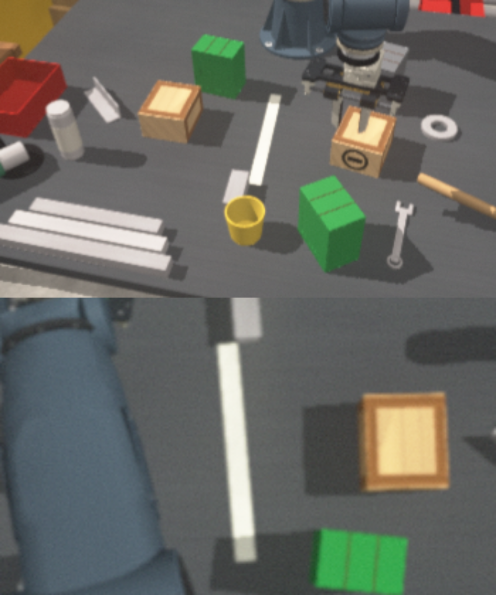

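The stamp (ring with a bar) shows at (355,158) on the underside of the left-hand crate, so that is crate_a. Both crates lie on their sides, lids towards the robot. I'll move to crate_a's outer side and measure its pose.

```bash
python3 -c "
from h import *
go((.4985,.336,.2,80.4))"
```

```text
(0.4985, 0.336, 0.2, 80.4) [-168.7  -94.    27.9] [-0.001  0.001 -1.572]
```

>>> move_arm(
  steps=[
    {"grip": 0.4,"delta_pos": [-14,-8,2],"angular": [0,0,-0.14]},
    {"grip": 0.4,"delta_pos": [-30,-17,4],"angular": [0,0,-0.28]},
    {"grip": 0.4,"delta_pos": [-45,-25,7],"angular": [0,0,-0.42]},
    {"grip": 0.4,"delta_pos": [-60,-34,10],"angular": [0,0,-0.56]},
    {"grip": 0.4,"delta_pos": [-76,-42,12],"angular": [0,0,-0.7]},
    {"grip": 0.4,"delta_pos": [-92,-51,15],"angular": [0,0,-0.84]},
    {"grip": 0.4,"delta_pos": [-107,-60,18],"angular": [0,0,-0.98]},
    {"grip": 0.4,"delta_pos": [-122,-68,20],"angular": [0,0,-1.12]},
    {"grip": 0.4,"delta_pos": [-138,-77,23],"angular": [0,0,-1.26]},
    {"grip": 0.4,"delta_pos": [-153,-85,25],"angular": [0,0,-1.4]},
    {"grip": 0.4,"delta_pos": [-169,-94,28],"angular": [0,0,-1.54]},
    {"grip": 0.4,"delta_pos": [-169,-94,28],"angular": [0,0,-1.571]},
  ],
)

```text
clock: 7.65
position: [0.4953, 0.3374, 0.2005]
orientation: [[0.16, 0.987, -0.001], [0.987, -0.16, -0.0], [-0.0, -0.001, -1.0]]
contact_force: [0.2, -0.7, 0.2]
gripper_width: 0.0651
grip_force: 0.0
```

```bash
python3 -c "
from h import *
s=r.read_state();print(s['clock'],s['position'],s['joints'],s['gripper_width'])
a=r.camera('scene')[110:260,220:420]
cv2.imwrite('pics/s4.png',cv2.resize(a,(800,600),interpolation=cv2.INTER_CUBIC)[:,:,::-1])"
```

```text
7.65 [0.4953 0.3374 0.2005] [0.5202 0.4587 1.5371 0.0005 1.1469 0.6806] 0.0650735723332066
```

View pics/s4.png

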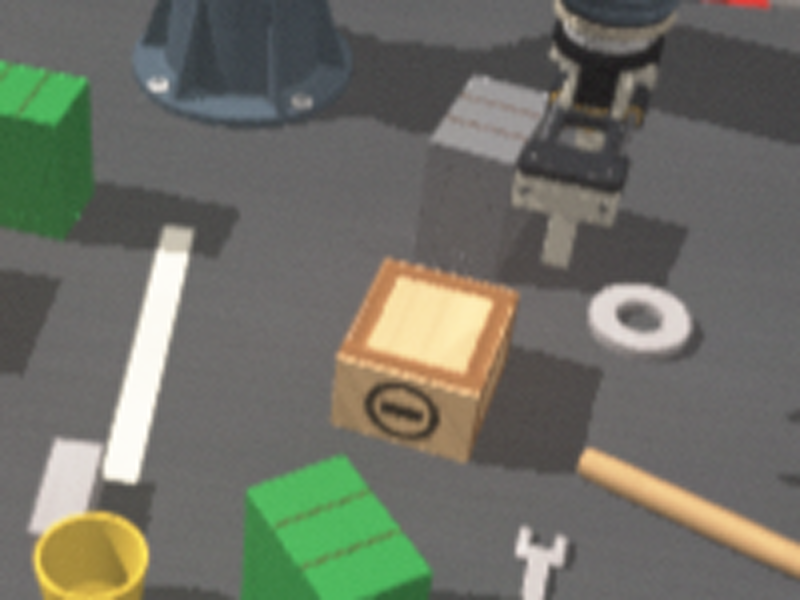

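The crop shows crate_a lying with its top-face corners at (388,260), (518,293), (475,392) and (338,356). Its lower edge runs from (332,424) to (467,460), and the stamp is at (402,410).

```bash
python3 -c "
from h import *
f=lambda x,y,z:at('scene',(220+(x+.5)/4-.5,110+(y+.5)/4-.5),z)
P=np.array([f(x,y,.08) for x,y in [(388,260),(518,293),(475,392),(338,356)]])
print(P,P.mean(0),np.linalg.norm(P-np.roll(P,-1,0),axis=1))
print(f(332,424,0),f(467,460,0))
for a,b in[(0,1),(3,2)]: print(np.degrees(np.arctan2(*(P[b]-P[a])[1::-1])))
print([np.degrees(np.arctan2(*(P[b]-P[a])[1::-1])) for a,b in[(0,3),(1,2)]])
"
```

```text
[[0.4051 0.2025 0.08  ]
 [0.4259 0.3167 0.08  ]
 [0.5563 0.2893 0.08  ]
 [0.5376 0.1759 0.08  ]] [0.4812 0.2461 0.08  ] [0.1161 0.1332 0.115  0.1352]
[0.5381 0.1767 0.    ] [0.5558 0.2931 0.    ]
79.6373672279442
80.64054845159978
[np.float64(-11.334490278593673), np.float64(-11.864167846052275)]
```

>>> move_arm(
  steps=[
    {"grip": 0.4,"delta_pos": [0,0,45],"angular": [0,0,0]},
    {"grip": 0.4,"delta_pos": [0,0,90],"angular": [0,0,0]},
    {"grip": 0.4,"delta_pos": [0,0,135],"angular": [0,0,0]},
    {"grip": 0.4,"delta_pos": [0,0,168],"angular": [0,0,0]},
    {"grip": 0.4,"delta_pos": [0,0,170],"angular": [0,0,0]},
    {"grip": 0.4,"delta_pos": [-10,0,170],"angular": [0,0,0]},
    {"grip": 0.4,"delta_pos": [-20,0,170],"angular": [0,0,0]},
    {"grip": 0.4,"delta_pos": [-30,0,170],"angular": [0,0,0]},
    {"grip": 0.4,"delta_pos": [-40,0,170],"angular": [0,0,0]},
    {"grip": 0.4,"delta_pos": [-55,0,170],"angular": [0,0,0]},
    {"grip": 0.4,"delta_pos": [-70,0,170],"angular": [0,0,0]},
    {"grip": 0.4,"delta_pos": [-85,0,170],"angular": [0,0,0]},
  ],
)

```text
clock: 8.9
position: [0.4852, 0.2525, 0.0327]
orientation: [[0.168, 0.986, 0.004], [0.986, -0.168, 0.003], [0.003, 0.004, -1.0]]
contact_force: [1.5, 7.1, 5.2]
gripper_width: 0.0652
grip_force: 3.7
```

>>> move_arm(
  steps=[
    {"grip": 0.4,"delta_pos": [-15,0,0],"angular": [0,0,0]},
    {"grip": 0.4,"delta_pos": [-30,0,0],"angular": [0,0,0]},
    {"grip": 0.4,"delta_pos": [-45,0,0],"angular": [0,0,0]},
    {"grip": 0.4,"delta_pos": [-60,0,0],"angular": [0,0,0]},
    {"grip": 0.4,"delta_pos": [-75,0,0],"angular": [0,0,0]},
    {"grip": 0.4,"delta_pos": [-90,0,0],"angular": [0,0,0]},
    {"grip": 0.4,"delta_pos": [-105,0,0],"angular": [0,0,0]},
    {"grip": 0.4,"delta_pos": [-118,0,0],"angular": [0,0,0]},
    {"grip": 0.4,"delta_pos": [-130,0,0],"angular": [0,0,0]},
    {"grip": 0.4,"delta_pos": [-140,0,0],"angular": [0,0,0]},
    {"grip": 0.4,"delta_pos": [-148,0,0],"angular": [0,0,0]},
    {"grip": 0.4,"delta_pos": [-150,0,0],"angular": [0,0,0]},
  ],
)

```text
clock: 10.1
position: [0.4601, 0.1042, 0.0326]
orientation: [[0.168, 0.986, 0.005], [0.986, -0.168, 0.001], [0.002, 0.004, -1.0]]
contact_force: [1.1, 8.5, 6.3]
gripper_width: 0.0655
grip_force: 4.3
```

```bash
python3 -c "
from h import *
s=r.read_state();print(s['clock'],s['position'],s['contact_force'])
a=r.camera('scene')[110:260,190:390]
cv2.imwrite('pics/s5.png',cv2.resize(a,(800,600),interpolation=cv2.INTER_CUBIC)[:,:,::-1])"
```

```text
10.1 [0.4601 0.1042 0.0326] [1.0813 8.5394 6.3044]
```

View pics/s5.png

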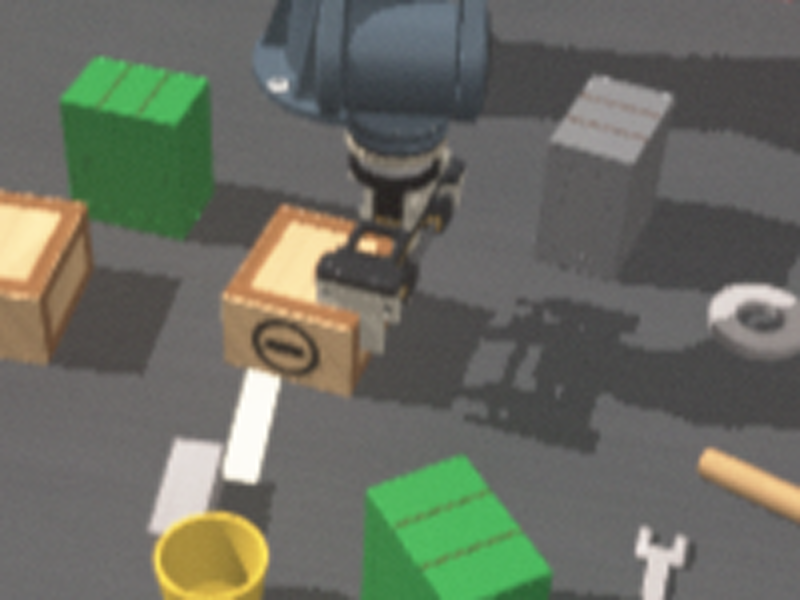

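Crate_a is nearly at the line. Its underside's lower corners are at crop (224,362) and (352,395), with the stamp at (286,346) and the line under the left part. Next I'll work out how far is left.

```bash
python3 -c "
from h import *
f=lambda x,y,z:at('scene',(190+(x+.5)/4-.5,110+(y+.5)/4-.5),z)
a,b=f(224,362,0),f(352,395,0);c,d=f(225,296,.08),f(358,318,.08)
e=f(286,346,.04);print(a,b,c,d,e,(a+b)/2,(c+d)/2)
L=np.array([.4701,-.0004]);q=np.radians(3.3)
print('line end near cam',f(240,480,0),f(263,376,0))
for u in (e,(a+b)/2,(c+d)/2):
  m=u[:2]+.07*np.array([-.986,.168]); v=m-L; print('mid',m,'line x,y',v@[np.cos(q),np.sin(q)],v@[-np.sin(q),np.cos(q)])
"
```

```text
[ 0.5045 -0.0343  0.    ] [0.5215 0.086  0.    ] [ 0.505 -0.031  0.08 ] [0.5087 0.0866 0.08  ] [0.5139 0.0249 0.04  ] [0.513  0.0258 0.    ] [0.5069 0.0278 0.08  ]
line end near cam [0.6403 0.0131 0.    ] [0.5147 0.0041 0.    ]
mid [0.4449 0.0367] line x,y -0.022998389652094407 0.03849234378831966
mid [0.444  0.0376] line x,y -0.023879338767946998 0.03943950966119016
mid [0.4378 0.0395] line x,y -0.02991097043748231 0.04171985199592676
```

>>> move_arm(
  steps=[
    {"grip": 0.4,"delta_pos": [-10,0,0],"angular": [0,0,0]},
    {"grip": 0.4,"delta_pos": [-20,0,0],"angular": [0,0,0]},
    {"grip": 0.4,"delta_pos": [-30,0,0],"angular": [0,0,0]},
    {"grip": 0.4,"delta_pos": [-37,0,0],"angular": [0,0,0]},
    {"grip": 0.4,"delta_pos": [-40,0,0],"angular": [0,0,0]},
    {"grip": 0.4,"delta_pos": [-40,0,0],"angular": [0,0,0]},
    {"grip": 0.4,"delta_pos": [-20,0,0],"angular": [0,0,0]},
    {"grip": 0.4,"delta_pos": [10,0,0],"angular": [0,0,0]},
    {"grip": 0.4,"delta_pos": [50,0,-10],"angular": [0,0,0]},
    {"grip": 0.4,"delta_pos": [90,0,-40],"angular": [0,0,0]},
    {"grip": 0.4,"delta_pos": [120,0,-80],"angular": [0,0,0]},
    {"grip": 0.4,"delta_pos": [140,0,-120],"angular": [0,0,0]},
  ],
)

```text
clock: 11.35
position: [0.4818, 0.2439, 0.1528]
orientation: [[0.166, 0.986, 0.0], [0.986, -0.166, 0.0], [0.0, 0.0, -1.0]]
contact_force: [0.5, -0.2, -0.5]
gripper_width: 0.0655
grip_force: 0.0
```

>>> move_arm(
  steps=[
    {"grip": 0.4,"delta_pos": [20,0,-20],"angular": [0,0,0]},
    {"grip": 0.4,"delta_pos": [50,0,-30],"angular": [0,0,0]},
    {"grip": 0.4,"delta_pos": [50,0,-30],"angular": [0,0,0]},
  ],
)

```text
clock: 11.65
position: [0.4913, 0.294, 0.1831]
orientation: [[0.166, 0.986, 0.004], [0.986, -0.166, 0.002], [0.003, 0.004, -1.0]]
contact_force: [0.3, -0.9, -0.6]
gripper_width: 0.0653
grip_force: 0.0
```

```bash
python3 -c "
from h import *
s=r.read_state();print(s['clock'],s['position'],s['contact_force'])
a=r.camera('scene')[110:290,130:370]
cv2.imwrite('pics/s6.png',cv2.resize(a,(800,600),interpolation=cv2.INTER_CUBIC)[:,:,::-1])"
```

```text
11.65 [0.4913 0.294  0.1831] [ 0.2829 -0.8589 -0.563 ]
```

View pics/s6.png

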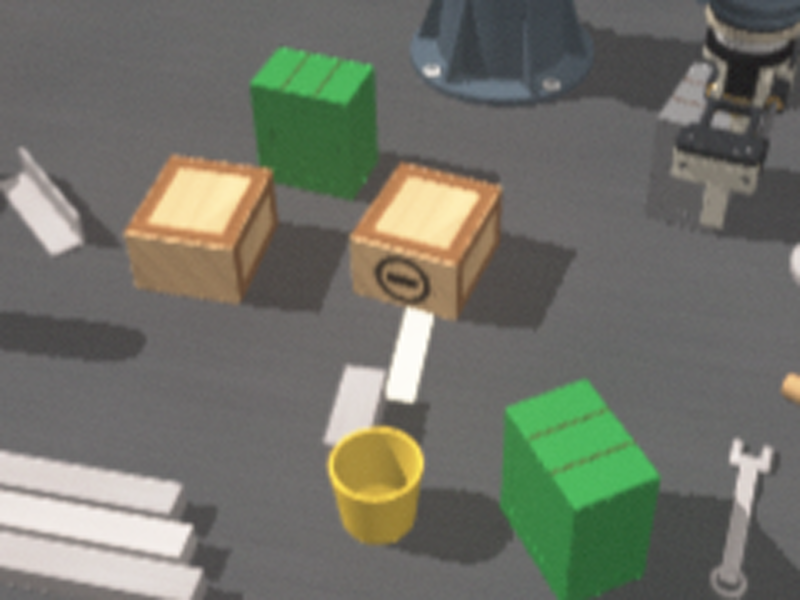

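Crate_a now lies over the line, with top corners at (407,165), (501,184), (456,253) and (352,234). Crate_b, at (200,225), is well clear. I'll check the numbers.

```bash
python3 -c "
from h import *
k=10/3
f=lambda x,y,z:at('scene',(130+(x+.5)/k-.5,110+(y+.5)/k-.5),z)
L=np.array([.4701,-.0004]);q=np.radians(3.3)
for c in ([(407,165),(501,184),(456,253),(352,234)],[(174,156),(274,170),(236,246),(127,232)]):
  P=np.array([f(x,y,.08)[:2] for x,y in c]);v=P.mean(0)-L
  print(P,P.mean(0),'line x,y',v@[np.cos(q),np.sin(q)],v@[-np.sin(q),np.cos(q)])
m=f(404,279,.04)[:2]+.07*np.array([-.986,.168]);v=m-L;print(m,v@[-np.sin(q),np.cos(q)])
"
```

```text
[[ 0.3659 -0.0429]
 [ 0.3775  0.0657]
 [ 0.4998  0.0407]
 [ 0.4933 -0.0723]] [ 0.4341 -0.0022] line x,y -0.03600075494692656 0.00025523347492715175
[[ 0.4049 -0.3042]
 [ 0.4058 -0.1858]
 [ 0.5374 -0.1856]
 [ 0.5404 -0.3056]] [ 0.4721 -0.2453] line x,y -0.012068105301510354 -0.2446075360729831
[ 0.4386 -0.0017] 0.0005174120637304752
```

Crate_a's middle is within 1 mm of the line's centre, crate_b's is 245 mm away, and the arm is clear.

```bash
python3 -c "
from cell import r
print(r.finish_job())"
```

```text
the job is handed in; nothing more can be done
None
```

I handed the job in at about 12 s: both crates lie on their sides with lids towards the robot, the stamped one (left) is centred on the line to about 1 mm by my measurement, and the other is about 245 mm clear of it. No verdict was returned.

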